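# Refit the strainer-box cover on its two studs and lock it

## Robot

A 6-joint arm with a two-finger parallel gripper is mounted at the origin on the work surface. World frame = base frame: x ahead of the robot, y to its left, z up, the work surface at z = 0. Lengths are in m, angles in rad, forces in N, time in s.
With the tool pointing down it reaches from about 0.275 to 0.85 m from the base axis. Payload 5.2 kg.
Tool frame: the origin (TCP) lies on the front face of the gripper's body, between the roots of the fingers; the fingertips stand 73 mm ahead of it and the grasp point (between the pads) lies 54 mm ahead of it; z points along the fingers, y is the direction in which the jaws open and shut (so a half turn about z gives the same grasp; the last joint's range is limited). The gripper opens to 85 mm and grips with 20 to 120 N. Pads are 22 mm wide; open, the fingers measure 114 mm over their backs; the gripper's body (76 mm by 85 mm) begins 54 mm behind the grasp point. The pads swing forward as they close: fully open they stand 13 mm farther back than shut.
Start: joints at [-1.536, 0.259, 1.535, -0, 1.348, -0.203], TCP at [0.13, -0.535, 0.304] pointing down, gripper open.
Joint ranges: [-3.14, 3.14], [-0.91, 2.08], [0.19, 2.58], [-1.22, 4.36], [0.22, 2.71], [-3.12, 3.12]. Speed limits (rad/s): [2.57, 2.57, 3.14, 3.14, 3.14, 3.14].

## Interface

Orientations are given as a unit quaternion [x, y, z, w].
In Python, from workcell import telemetry, vision, ticket, nets gives the robot as it stands. The module is installed in compiled form; this text tells all that it offers.
- The arm moves only by the tool servo_tool, never from a script. Its argument "steps" is a list of rows, each a list of 4 numbers: the shift along the tool's x, y, z in cm, then the turn about the tool's z in degrees. A call has 1 to 10 rows; each row is the pose to reach, as a shift and turn from the pose measured when the call began, along the tool's axes at that moment; what a row does not reach only later rows make up. A row lasts 1/10 s, in which the tool goes at most 50 mm and 8.59 degrees, less where a joint would pass 70% of its speed; a pose out of reach is approached as far as the arm can. A call with a gripper value outside its range is refused whole. "claw" is the gripper command: -1 is fully open, 1 is shut, values between are in proportion, set as the call begins (left out, the last holds). The fingers move at their own pace and stop on an object; "newtons" is the grip in N (left out, the last holds). Time passes only in rows, so rows that repeat a pose let the fingers close. It gives the time, the measured TCP pose, the force and the opening at its end, in the units of the state.
- telemetry.state(): the state, without advancing time (a new reading comes with each control period).
- vision.read_camera(name): name is "side" or "top"; returns (picture, depth): 420x560x3 uint8, blue, green, red; 420x560 float32, m along the optical axis (not along the pixel's ray), 0 where there is no reading.
- vision.get_calibration(name): a dict with "intrinsics" (3x3 intrinsics, pixels), "R" (3x3) and "t" (3): a world point X has camera coordinates R X + t. Camera axes: x right, y down, z forward; pixel columns grow to the right and rows downward; lengths in m; the calibration is good to about 2 mm. A picture is of the moment at which its call begins. get_calibration takes no time and is no camera call.
- ticket.close_job(): hands the job in, once; it reports no verdict.
Trained networks look in the newest picture that a camera, given by its name, has taken for a name from the list of things; names that differ only in an ending like _2 or _b are one class to them, and where a whole thing is asked for, a point or a joint stands for the part that bears it (a point fixed in the world has none). Each returns a list of dicts, best first, with "p" (0 to 1); they miss things now and then, are a little off and sometimes report something else, mostly with a low value. They report only what shows in the picture. A call takes as long as a camera call. They do not tell look-alikes from the thing itself.
- nets.recognise(query, camera): "position" ([x, y, z] in m, in world coordinates, good to about 4 mm: the middle of the surface that is visible of it).
- nets.regions_of(query, camera): "pixels" (420x560 bool, what is visible of it).
The state is a dict: "time_s": time; "qpos": joint angles; "qvel": joint speeds; "tau": joint torques, N m; "eef_pos": TCP position; "tcp_rot": TCP orientation; "force": force on the tool from outside, world axes, zero at the start; "wrist_torque": the same for the moment, N m; "finger_gap": finger opening in m.
Only numpy, scipy, OpenCV 4.12 (cv2) and the standard library are available. Lean on these libraries where they do the work, as an engineer would, in place of code of your own. Each camera call takes 0.05 s, during which the arm holds its last target.

## Task

Close up the open strainer box: take the cover that has two small stud holes, lower it level over the two upright steel studs and keep hold of it until it lies fully down on the box, without forcing it. Then let go and swing the flat steel cleat round over the cover as far as its stop, so that the cover is locked. Leave the other lid (with the one large pipe hole) and everything else on the bench where it is.

Things in the scene. Friction and masses are not known exactly. Their poses are not given: they have to be found in the camera images.
- box: The strainer box, fixed to the bench: black plastic box with a white flange, open on top, 124 x 186 mm, long side along its y, 70 mm high; a short blue pipe leaves its +x side. Origin: centre of its underside. The cleat and its lug are on its -x side, at mid-length.
- box_seat (a point): Centre of the top face of the white flange, 70 mm above the bench, with the box's axes: where the middle of the cover's underside comes to lie. The studs stand at 76 mm to its +y and -y.
- stud_a (a point): Tip of the steel stud at the box's +y end. Each stud is 10 mm across, upright, 30 mm tall above the flange; its top 10 mm tapers to a 3 mm wide tip.
- stud_b (a point): Tip of the like stud at the box's -y end.
- cover: The cover to fit, loose, about 0.3 kg, lying flat on the bench, handle up: grey plastic plate 120 mm (x) x 180 mm (y) x 8 mm with two 13 mm through holes on its y axis, 76 mm either side of the middle. Origin: centre of its underside; z up. It is the same turned half round, and fits either way.
- cover_handle (a point): Middle of the cover's handle bar, 42 mm above the middle of its underside, with the cover's axes. The black bridge handle runs along the cover's y: bar 14 mm wide (x), 90 mm long, 14 mm high, on two feet at its ends, with 66 mm free between them and 27 mm under the bar. Grip it here, fingers closing along x.
- cleat (a joint): Angle of the cleat about its upright pivot, rad: 0 = at its stop, lying square across the cover (locked, pointing along the box's +x); about 1.4 to 1.7 = swung aside along the box's side, pointing to the box's +y (open). It turns level, with light friction (about 1 N at the peg), and stays where it is left.
- cleat_peg (a point): Top centre of the upright black peg on the cleat, 12 mm across and 30 mm tall, 46 mm from the pivot axis; its top is 47 mm above the flange. The cleat is a steel bar 14 mm wide, 6 mm thick, ending 56 mm from the pivot axis; its underside is 11 mm above the flange, so it passes 3 mm over a cover that is fully down. When locked the peg stands 24 mm clear of the handle bar.
- cleat_pivot (a point): On the cleat's pivot axis, at the top face of its bar, 17 mm above the flange; 83 mm to the box's -x from the seat's centre.
- pipe_lid: The other lid, to be left alone, loose: same plate and handle as the cover, but with one 31 mm hole near its +y end and no stud holes. Lies flat on the other side of the box from the cover; the two may be either way round.
- reagent: Bystander: small closed bottle, 32 mm across, 75 mm tall. Origin: centre of its underside.
- nut: Bystander: white plastic ring nut, 58 mm across, 28 mm tall. Origin: centre of its underside.
- elbow: Bystander: white pipe elbow standing on one end, 65 mm tall. Origin: centre of that end.
- cup: Bystander: clear measuring cup, 68 mm across, 75 mm tall. Origin: centre of its underside.
- screwdriver: Bystander: screwdriver lying flat, 190 mm long.
- cleaner: Bystander: black glass-cleaning magnet, 45 x 90 x 38 mm. Origin: centre of its underside.
- brush: Bystander: small brush lying flat, 200 mm long.
Mind the look-alikes: they are no part of the job. Leave any green look-alike of the cover alone.

How it is judged:
On the way, in this order (a step that is already met when the one before it is completed fails the run):
1. the cover is down on both studs, within 6 mm of the flange, level, still held in the fingers (horizontal distance between cover and box_seat below 0.005 m and z of cover in the frame of box_seat between -0.004 and 0.006 m and angle between the y axis of cover and the y axis of box_seat, either way round below 0.06 rad and angle between cover's own z axis and vertical below 0.06 rad and contact force between the fingers and cover above 0.5 N).
2. the cover lies fully down and the cleat is swung over it (horizontal distance between cover and box_seat below 0.004 m and z of cover in the frame of box_seat between -0.004 and 0.0025 m and angle between the y axis of cover and the y axis of box_seat, either way round below 0.06 rad and angle between cover's own z axis and vertical below 0.03 rad and value of joint cleat below 0.3 rad), for 0.2 s.
At the end, for the whole second after the job is handed in: The cover lies at rest flat on the flange (underside within 2.5 mm of it, centre within 4 mm of the seat's centre, long sides within 0.06 rad, tilt below 0.03 rad) with both studs through its holes, and the cleat is swung over it to within 0.3 rad of its stop (all of step 2 and linear speed of cover below 0.02 m/s); the robot touches nothing.
It fails at once if the cover is slammed or forced: more than 80 N between it and the box (contact force between cover and box above 80 N).
It fails at once if the other lid is moved more than 40 mm (distance of pipe_lid from where it was at the start of the episode above 0.04 m).
It fails at once if a bystander is moved more than 40 mm (distance of any of reagent, nut, elbow, cup, screwdriver, cleaner, brush from where it was at the start of the episode above 0.04 m).
It also fails if it takes over 59 s, if anything falls off the work surface, if the arm or the gripper's body presses on something with over 40 N, if the wrist force passes 120 N, or if a joint passes its speed limit or range.

## Working session

There is one attempt and no reset: what is moved stays moved. The work goes in short steps, Python scripts to look and compute and a tool call to move; the robot and the scene stay as the last step left them, time stands still between calls to the robot, and variables do not carry over. Pictures are saved under pics/ and viewed, and the job is handed in when it is done.

Besides the shell and the picture viewer there is one more tool, called after ">>>" as name(argument=value, ...) on one line, values as JSON. servo_tool: Moves the arm, as the interface text tells. Its arguments: {"type":"object","properties":{"steps":{"type":"array","items":{"type":"array","items":{"type":"number"}}},"claw":{"type":"number"},"newtons":{"type":"number"}},"required":["steps"]}

```bash
mkdir -p pics
python3 - <<'E'
from workcell import telemetry, vision
import cv2,numpy as np
for n in ("side","top"):
    p,d=vision.read_camera(n); cv2.imwrite(f"pics/{n}0.png",p); np.save(f"{n}0.npy",d)
    c=vision.get_calibration(n); print(n,np.round(c["intrinsics"],1).tolist(),np.round(c["R"],3).tolist(),np.round(c["t"],3))
print(telemetry.state())
E
```

```text
side [[522.2, 0.0, 283.9], [0.0, 522.2, 211.5], [0.0, 0.0, 1.0]] [[-0.74, -0.672, 0.02], [-0.434, 0.454, -0.778], [0.514, -0.585, -0.628]] [0.34  0.306 1.131]
top [[522.6, 0.0, 280.2], [0.0, 522.6, 212.3], [0.0, 0.0, 1.0]] [[0.014, -1.0, 0.001], [-0.989, -0.015, -0.148], [0.148, 0.001, -0.989]] [-0.069  0.507  1.78 ]
{'time_s': 0.1, 'qpos': array([-1.53582422e+00,  2.59286898e-01,  1.53595443e+00, -1.14898781e-05,
        1.34800823e+00, -2.02808719e-01]), 'qvel': array([-0.00026632, -0.00222208, -0.00310542, -0.00056998, -0.00032543,
        0.00121781]), 'tau': array([ 3.23778710e-03, -4.46968138e+01, -2.91250080e+01, -3.67532321e-04,
        6.21080515e-03, -1.04280429e-05]), 'eef_pos': array([ 0.12955312, -0.53416481,  0.30315641]), 'tcp_rot': array([ 9.92940364e-01,  1.18611750e-01,  6.38584282e-05, -8.26004942e-04]), 'force': array([-0.46176052,  0.26152282,  0.44560509]), 'wrist_torque': array([-0.04225467,  0.04462327, -0.00847367]), 'finger_gap': 0.08522654545210648}
```

View pics/side0.png

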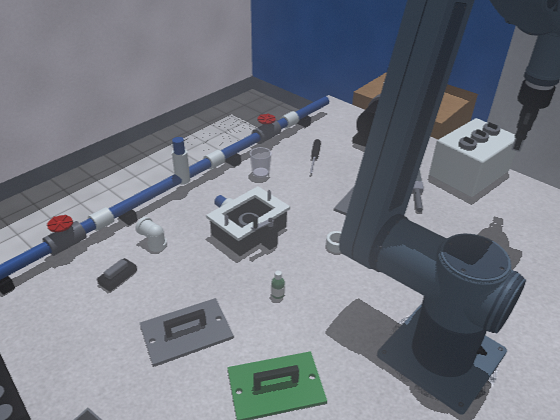

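View pics/top0.png

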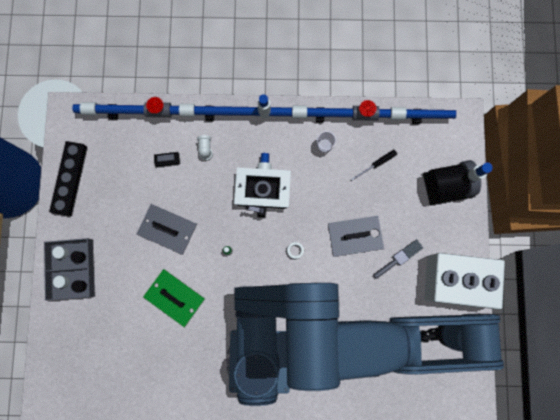

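The top picture shows three plates with black handles: grey at (167,229), grey at (356,236) and green at (174,298). The box is at (263,188). In the side view the left grey plate, at (186,330), shows two small holes near (152,341) and (220,318), which makes it the cover candidate. I'll check that in crops.

```bash
cat > h.py <<'E'
import numpy as np,cv2
from workcell import telemetry, vision, nets
def px2w(n,uv,d=None,z=None):
    c=vision.get_calibration(n);K=c["intrinsics"];R=np.array(c["R"]);t=np.array(c["t"])
    r=np.linalg.inv(K)@np.array([uv[0],uv[1],1.])
    if d is not None: return R.T@(r*d-t)
    o=-R.T@t; v=R.T@r
    return o+v*(z-o[2])/v[2]
def w2px(n,X):
    c=vision.get_calibration(n);p=np.array(c["intrinsics"])@(np.array(c["R"])@np.array(X)+c["t"]);return p[:2]/p[2]
def crop(n,p,u,v,w,h,s,f):
    cv2.imwrite(f,cv2.resize(p[v:v+h,u:u+w],None,fx=s,fy=s,interpolation=cv2.INTER_CUBIC))
E
python3 - <<'E'
from h import *
t=cv2.imread("pics/top0.png");s=cv2.imread("pics/side0.png")
a=[cv2.resize(t[195:265,130:205],(375,350),interpolation=cv2.INTER_CUBIC),cv2.resize(t[200:270,320:395],(375,350),interpolation=cv2.INTER_CUBIC)]
cv2.imwrite("pics/c1.png",np.hstack(a))
cv2.imwrite("pics/c2.png",np.hstack([cv2.resize(s[290:370,130:240],(400,291),interpolation=cv2.INTER_CUBIC),cv2.resize(s[180:260,195:305],(400,291),interpolation=cv2.INTER_CUBIC)]))
crop("top",t,225,145,80,80,7,"pics/c3.png")
for q in ("cover","cover_handle","pipe_lid","box","box_seat","stud_a","stud_b","cleat_peg","cleat_pivot","reagent","nut"):
  for n in ("top","side"):
    vision.read_camera(n) if q=="cover" else 0
    try: print(q,n,[(np.round(r["position"],4).tolist(),round(r["p"],2)) for r in nets.recognise(q,n)])
    except Exception as e: print(q,n,e)
E
```

```text
cover top [([0.2092, 0.2973, 0.0065], 0.83), ([0.4427, 0.3357, 0.0084], 0.79), ([0.5909, 0.0015, 0.0683], 0.63)]
cover side [([0.4393, 0.3436, 0.0051], 0.78), ([0.5132, 0.0386, 0.0896], 0.75), ([0.2023, 0.3106, 0.009], 0.66)]
cover_handle top [([0.2026, 0.299, 0.0105], 0.83), ([0.4511, 0.3353, 0.008], 0.77)]
cover_handle side [([0.438, 0.3457, 0.0042], 0.94), ([0.2021, 0.3028, 0.0132], 0.55)]
pipe_lid top [([0.4276, -0.3269, 0.008], 0.87), ([0.593, 0.0011, 0.0723], 0.58)]
pipe_lid side [([0.4651, -0.262, 0.0073], 0.66), ([0.7181, 0.2213, 0.0483], 0.34)]
box top [([0.5897, -0.0003, 0.0701], 0.75)]
box side [([0.5785, 0.0167, 0.0565], 0.73), ([0.4677, -0.2635, 0.006], 0.64)]
box_seat top [([0.5883, 0.0019, 0.0663], 0.65)]
box_seat side [([0.5764, 0.0173, 0.0545], 0.77)]
stud_a top [([0.593, -0.0002, 0.0711], 0.96)]
stud_a side [([0.5758, 0.0149, 0.0556], 0.55), ([0.466, -0.2646, 0.0091], 0.53), ([0.7216, 0.2219, 0.0511], 0.31)]
stud_b top [([0.593, -0.0002, 0.0711], 0.96)]
stud_b side [([0.5758, 0.0149, 0.0556], 0.55), ([0.466, -0.2646, 0.0091], 0.53), ([0.7216, 0.2219, 0.0511], 0.31)]
cleat_peg top [([0.5121, 0.0312, 0.086], 0.66)]
cleat_peg side [([0.5091, 0.0447, 0.0824], 0.48)]
cleat_pivot top [([0.5089, 0.0268, 0.0859], 0.38)]
cleat_pivot side [([0.5135, 0.038, 0.0869], 0.54)]
reagent top [([0.3696, 0.1159, 0.0519], 0.41)]
reagent side [([0.3656, 0.1218, 0.0402], 0.77), ([0.5131, 0.0421, 0.0887], 0.29)]
nut top [([0.3766, -0.1178, 0.03], 0.5)]
nut side [([0.3871, -0.098, 0.0215], 0.49)]
```

View pics/c1.png

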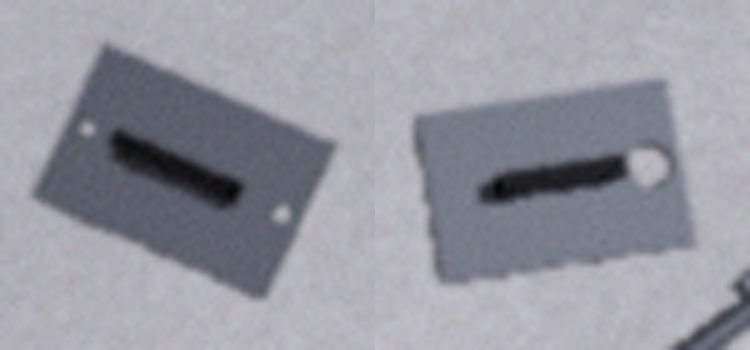

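View pics/c2.png

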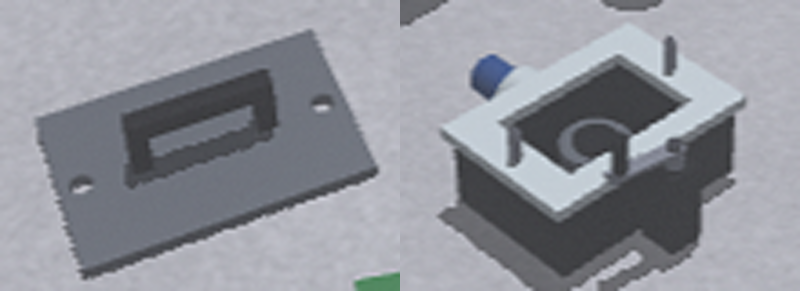

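View pics/c3.png

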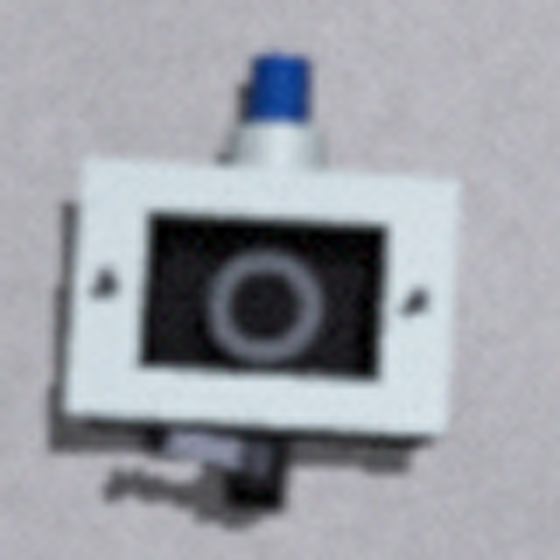

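The left grey plate at top (167,229) has two small holes, at about (147,221) and (186,237), so it is the cover. The right grey plate at (356,236) has one large hole and is the pipe_lid. The green plate at (174,298) is the look-alike. The box's blue pipe points up in the picture (+x). The peg is at about (261,214) in the top view, and the cleat is open toward image left (+y). Next I'll measure exact poses.

```bash
cat >> h.py <<'E'
def rectify(n,p,z,x0,x1,y0,y1,s=2000):
    # output: col grows with y, row grows with x ; s px per m
    src=np.array([w2px(n,(x,y,z)) for x,y in ((x0,y0),(x0,y1),(x1,y1),(x1,y0))],np.float32)
    W,H=int((y1-y0)*s),int((x1-x0)*s)
    dst=np.array([(0,0),(W,0),(W,H),(0,H)],np.float32)
    return cv2.warpPerspective(p,cv2.getPerspectiveTransform(src,dst),(W,H),flags=cv2.INTER_LINEAR)
def rect(mask,x0,y0,s=2000,hull=False):
    cs,_=cv2.findContours(mask,cv2.RETR_EXTERNAL,cv2.CHAIN_APPROX_NONE)
    c=max(cs,key=cv2.contourArea); (cy,cx),(w,h),a=cv2.minAreaRect(c)
    b=cv2.boxPoints(((cy,cx),(w,h),a)); e=max((b[1]-b[0],b[2]-b[1]),key=np.linalg.norm)
    if e[0]<0:e=-e
    return x0+cx/s,y0+cy/s,w/s*1000,h/s*1000,np.arctan2(-e[1],e[0])  # yaw: long(y) axis dir=(-sin,cos)
E
python3 - <<'E'
from h import *
for n in ("top","side"):
    p=cv2.imread(f"pics/{n}0.png")
    # cover
    r=rectify(n,p,0.008,0.30,0.58,0.18,0.50); cv2.imwrite(f"pics/rc_{n}.png",r)
    g=cv2.cvtColor(r,cv2.COLOR_BGR2GRAY)
    ins=np.median(g[250:270,200:220]); 
    th,m=cv2.threshold(g,0,255,cv2.THRESH_BINARY_INV|cv2.THRESH_OTSU)
    print(n,"cover",np.round(rect(m,0.30,0.18),4),th)
    r=rectify(n,p,0.070,0.48,0.70,-0.13,0.13); cv2.imwrite(f"pics/rb_{n}.png",r)
    g=r.min(axis=2); m=(g>(190 if n=="top" else 175)).astype(np.uint8)*255
    cv2.imwrite(f"pics/rbm_{n}.png",m)
    print(n,"box",np.round(rect(m,0.48,-0.13),4))
E
```

```text
top cover [  0.4473   0.3376 182.5919 122.1432  -0.3917] 133.0
top box [ 6.022000e-01 -1.100000e-03  1.901216e+02  1.460878e+02 -4.850000e-02]
side cover [  0.4425   0.3406 183.0982 128.5466  -0.3945] 143.0
side box [ 5.895e-01 -1.730e-02  2.190e+02  2.255e+02 -0.000e+00]
```

Run:
```python
import cv2,numpy as np
a=cv2.imread("pics/rc_top.png");b=cv2.imread("pics/rc_side.png")
cv2.imwrite("pics/v1.png",cv2.resize(np.hstack([a,b]),(800,350)))
a=cv2.imread("pics/rb_top.png");b=cv2.imread("pics/rb_side.png");c=cv2.imread("pics/rbm_top.png");d=cv2.imread("pics/rbm_side.png")
cv2.imwrite("pics/v2.png",cv2.resize(np.vstack([np.hstack([a,b]),np.hstack([c,d])]),(700,592)))
```

```text
(no output)
```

View pics/v1.png

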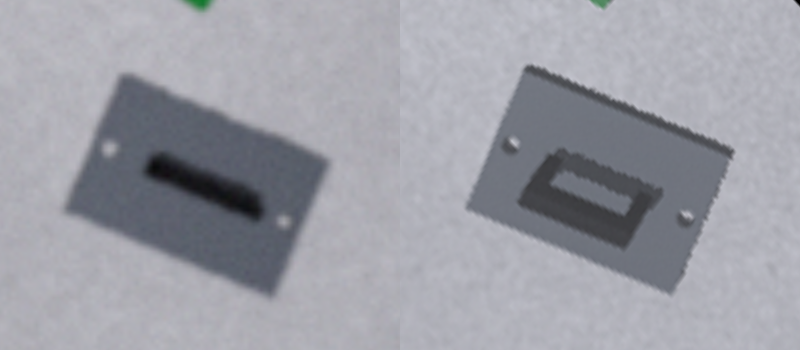

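View pics/v2.png

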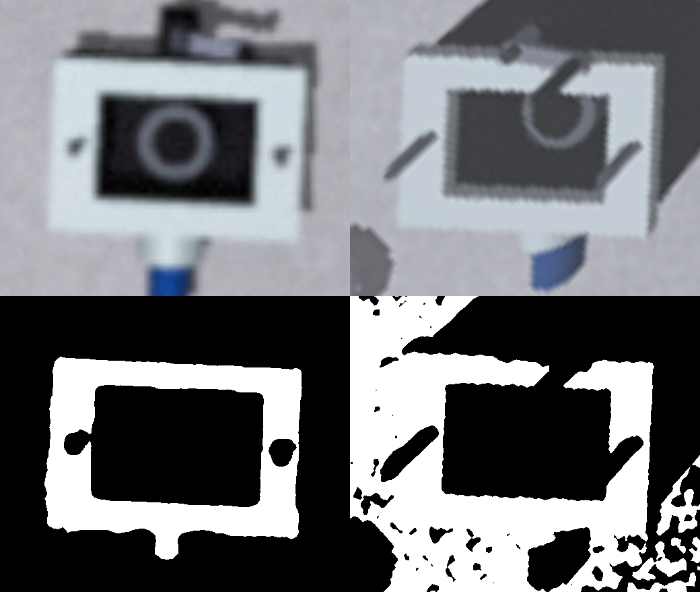

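Run:
```python
from h import *
for n,th in (("top",190),("side",165)):
    r=cv2.imread(f"pics/rb_{n}.png")
    g=r.min(axis=2)
    # inner opening
    m=(cv2.GaussianBlur(r.min(axis=2),(0,0),2)<(150)).astype(np.uint8)*255
    ff=np.zeros_like(m); k,l,st,ce=cv2.connectedComponentsWithStats(m)
    i=l[220,260]; mm=(l==i).astype(np.uint8)*255
    mm=cv2.morphologyEx(mm,cv2.MORPH_CLOSE,np.ones((61,61),np.uint8)); mm=cv2.morphologyEx(mm,cv2.MORPH_OPEN,np.ones((61,61),np.uint8))
    print(n,"inner",np.round(rect(mm,.48,-.13),4))
    if n=="top":
        m=(cv2.GaussianBlur(g,(0,0),2)>185).astype(np.uint8)*255
        m=cv2.morphologyEx(m,cv2.MORPH_CLOSE,np.ones((31,31),np.uint8))
        c=max(cv2.findContours(m,cv2.RETR_EXTERNAL,cv2.CHAIN_APPROX_NONE)[0],key=cv2.contourArea)
        f=cv2.drawContours(np.zeros_like(m),[c],-1,255,-1); f=cv2.morphologyEx(f,cv2.MORPH_OPEN,np.ones((75,75),np.uint8))
        print("outer",np.round(rect(f,.48,-.13),4))
# stud tips: view enlarged crops
t=cv2.imread("pics/top0.png");s=cv2.imread("pics/side0.png")
for k,(u,v) in dict(a=(272,193),b=(212,218)).items():pass
cv2.imwrite("pics/s1.png",cv2.resize(s[180:260,200:300],(800,640)[:2],interpolation=cv2.INTER_NEAREST)[:600])
```

```text
top inner [ 5.906000e-01  1.100000e-03  1.211177e+02  8.110700e+01 -3.450000e-02]
outer [ 5.930000e-01 -3.200000e-03  1.905393e+02  1.294552e+02 -2.630000e-02]
side inner [ 5.545e-01  3.500e-02  1.490e+02  1.890e+02 -0.000e+00]
```

View pics/s1.png

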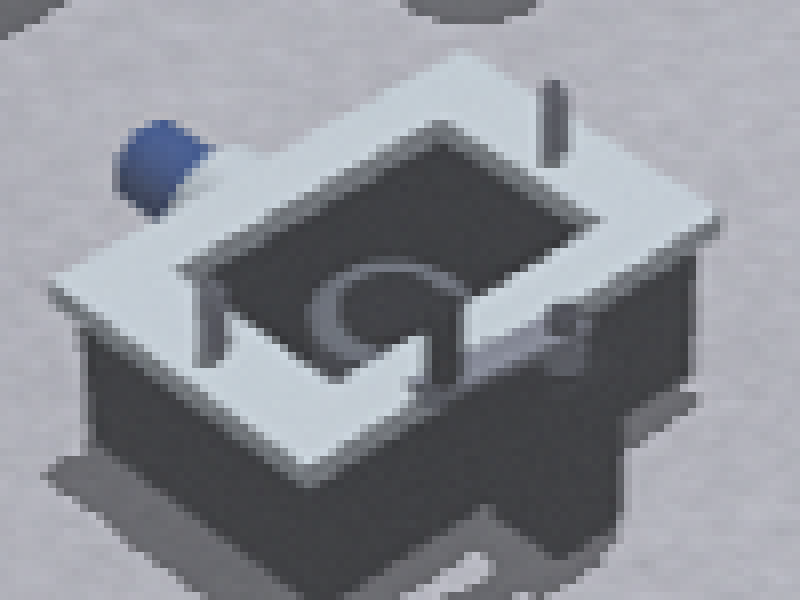

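```bash
cat >> h.py <<'E'
from scipy.ndimage import map_coordinates, gaussian_filter
from scipy.optimize import least_squares
def proj(n,X):
    c=vision.get_calibration(n);X=np.atleast_2d(X);q=(np.array(c["R"])@X.T).T+c["t"];q=(np.array(c["intrinsics"])@q.T).T
    return q[:,:2]/q[:,2:]
def edgefit(views,segs,pose,win=3.5,inner_bright=None,iters=6,skip=()):
    """views: {cam:gray float}; segs: list of (P0,P1,inwardnormal sign) local xy pts in plane z; pose [x,y,yaw,z]"""
    x,y,a,z=pose
    for it in range(iters):
        obs=[]
        for n,g in views.items():
            gs=gaussian_filter(g.astype(float),0.7)
            for si,(P0,P1,pol) in enumerate(segs):
                if (n,si) in skip: continue
                f=np.linspace(.06,.94,30)[:,None]; L=(1-f)*np.array(P0)+f*np.array(P1)
                c,s=np.cos(a),np.sin(a);Rm=np.array([[c,-s],[s,c]])
                W=L@Rm.T+[x,y]; uv=proj(n,np.c_[W,np.full(len(W),z)])
                d=uv[-1]-uv[0];d/=np.linalg.norm(d);nn=np.array([-d[1],d[0]])
                k=np.arange(-win,win+.01,.25)
                S=uv[:,None]+k[None,:,None]*nn
                I=map_coordinates(gs,[S[...,1],S[...,0]],order=1)
                G=np.gradient(I,axis=1)
                # pol: sign of brightness outward-left; 0=any
                # outward direction of local edge
                mid=(np.array(P0)+np.array(P1))/2; out=mid/np.linalg.norm(mid)
                e=(np.array(P0)*0+mid+out*0.003)@Rm.T+[x,y]
                uo=proj(n,[[e[0],e[1],z]])[0]-proj(n,[np.r_[mid@Rm.T+[x,y],z]])[0]
                sg=np.sign(uo@nn); G=G*sg*pol
                j=G.argmax(1);ok=(G.max(1)>2)&(j>0)&(j<len(k)-1)
                jj=j[ok];gg=G[ok];r=np.arange(len(jj));den=gg[r,jj-1]-2*gg[r,jj]+gg[r,jj+1]
                off=k[jj]+.25*.5*(gg[r,jj-1]-gg[r,jj+1])/np.where(den==0,1,den)
                obs.append((n,si,L[ok],uv[ok]+off[:,None]*nn,nn,np.median(off) if ok.any() else np.nan,ok.sum()))
        def res(p):
            c,s=np.cos(p[2]),np.sin(p[2]);Rm=np.array([[c,-s],[s,c]]);o=[]
            for n,si,L,U,nn,_,_ in obs:
                if len(L)<5: continue
                W=L@Rm.T+p[:2]; o.append((proj(n,np.c_[W,np.full(len(W),z)])-U)@nn)
            return np.concatenate(o)
        q=least_squares(res,[x,y,a],loss="soft_l1",f_scale=.4);x,y,a=q.x
    print("edges",[(n,si,k,round(float(m),2)) for n,si,_,_,_,m,k in obs])
    return q.x
def box4(w,h,pol): 
    w/=2;h/=2
    return [((-w,-h),(-w,h),pol),((w,-h),(w,h),pol),((-w,-h),(w,-h),pol),((-w,h),(w,h),pol)]
E
python3 - <<'E'
from h import *
im={n:cv2.imread(f"pics/{n}0.png").min(axis=2) for n in ("top","side")}
for vs in (["top"],["side"],["top","side"]):
    v={n:im[n] for n in vs}
    print(vs,"box outer",np.round(edgefit(v,box4(.124,.186,-1),[.591,0,-.035,.07]),4))
    print(vs,"cover",np.round(edgefit(v,box4(.12,.18,+1),[.446,.338,-.392,.008]),4))
E
```

```text
edges [('top', 0, np.int64(30), -0.62), ('top', 1, np.int64(25), 0.76), ('top', 2, np.int64(29), 0.13), ('top', 3, np.int64(30), -0.13)]
['top'] box outer [ 0.5903  0.0009 -0.045 ]
edges [('top', 0, np.int64(30), -0.08), ('top', 1, np.int64(30), 0.06), ('top', 2, np.int64(30), 0.15), ('top', 3, np.int64(30), -0.16)]
['top'] cover [ 0.4478  0.3375 -0.3967]
edges [('side', 0, np.int64(30), -0.61), ('side', 1, np.int64(19), 0.51), ('side', 2, np.int64(12), 0.04), ('side', 3, np.int64(30), -0.0)]
['side'] box outer [ 0.5887  0.0007 -0.0496]
edges [('side', 0, np.int64(30), -0.73), ('side', 1, np.int64(30), 1.76), ('side', 2, np.int64(30), 0.26), ('side', 3, np.int64(30), -0.34)]
['side'] cover [ 0.4416  0.3407 -0.3947]
edges [('top', 0, np.int64(30), -0.38), ('top', 1, np.int64(26), 0.9), ('top', 2, np.int64(29), 0.13), ('top', 3, np.int64(30), -0.13), ('side', 0, np.int64(28), -0.84), ('side', 1, np.int64(20), 0.26), ('side', 2, np.int64(12), 0.09), ('side', 3, np.int64(30), 0.02)]
['top', 'side'] box outer [ 0.5897  0.0008 -0.0471]Traceback (most recent call last):
  File "<stdin>", li
[... 1266 characters left out ...]
                       ^^^^^^^
    f = np.atleast_1d(self.fun(x, *self.args, **self.kwargs))
                      ~~~~~~~~^^^^^^^^^^^^^^^^^^^^^^^^^^^^^^
    return np.atleast_1d(self.fun(x))
                         ~~~~~~~~^^^
    return self.f(x, *self.args, **self.kwargs)
           ~~~~~~^^^^^^^^^^^^^^^^^^^^^^^^^^^^^^
  File "h.py", line 61, in res
    W=L@Rm.T+p[:2]; o.append((proj(n,np.c_[W,np.full(len(W),z)])-U)@nn)
                              ~~~~^^^^^^^^^^^^^^^^^^^^^^^^^^^^^^
  File "h.py", line 28, in proj
    c=vision.get_calibration(n);X=np.atleast_2d(X);q=(np.array(c["R"])@X.T).T+c["t"];q=(np.array(c["intrinsics"])@q.T).T
ValueError: time passes only in moves, steps and waits
```

```bash
sed -i '1a _C={}' h.py; sed -i 's/vision\.get_calibration(n)/cal(n)/' h.py
cat >> h.py <<'E'
def cal(n):
    if n not in _C: _C[n]=vision.get_calibration(n)
    return _C[n]
from scipy.spatial.transform import Rotation as Ro
def plan(x,y,z,psi=None):
    s=telemetry.state();R=Ro.from_quat(s["tcp_rot"]).as_matrix();d=R.T@(np.array([x,y,z])-s["eef_pos"])
    cur=np.arctan2(R[1,0],R[0,0]);t=0 if psi is None else -np.degrees((psi-cur+np.pi)%(2*np.pi)-np.pi)
    print("t",s["time_s"],"pos",np.round(s["eef_pos"],4),"psi",round(cur,4),"tilt",np.round(R[:,2],4),"F",np.round(s["force"],2),"gap",round(s["finger_gap"],4))
    print("SHIFT cm",np.round(d*100,2),"TURN",round(t,2))
E
python3 - <<'E'
from h import *
im={n:cv2.imread(f"pics/{n}0.png").min(axis=2) for n in ("top","side")}
print("cover",np.round(edgefit(im,box4(.12,.18,+1),[.446,.338,-.392,.008],skip=[("side",0)]),4))
plan(.42,-.25,.30,1.175); plan(.4475,.338,.2,1.175)
E
```

```text
edges [('top', 0, np.int64(30), 0.11), ('top', 1, np.int64(30), 0.22), ('top', 2, np.int64(30), 0.28), ('top', 3, np.int64(30), -0.11), ('side', 1, np.int64(30), -0.33), ('side', 2, np.int64(30), 0.2), ('side', 3, np.int64(30), -0.38)]
cover [ 0.4473  0.3381 -0.3973]
t 1.3 pos [ 0.1296 -0.5345  0.3039] psi 0.2378 tilt [-0.e+00  1.e-04 -1.e+00] F [ 0.69 -0.65  0.3 ] gap 0.0856
SHIFT cm [ 34.93 -20.81   0.39] TURN -53.7
t 1.3 pos [ 0.1296 -0.5345  0.3039] psi 0.2378 tilt [-0.e+00  1.e-04 -1.e+00] F [ 0.69 -0.65  0.3 ] gap 0.0856
SHIFT cm [ 51.45 -77.3   10.39] TURN -53.7
```

>>> servo_tool(steps=[[5, -3, 0, -8], [10, -6, 0, -16], [15, -9, 0, -24], [20, -12, 0, -32], [25, -15, 0, -40], [30, -18, 0, -48], [35, -21, 0, -53.7], [36, -25, 0, -53.7], [37, -30, 0, -53.7], [38.5, -34, 0, -53.7]], claw=-1, newtons=40)

```text
time_s: 2.3
eef_pos: [0.4192, -0.1439, 0.3039]
tcp_rot: [0.832, 0.554, 0.0, 0.0]
force: [1.3, -1.2, 0.0]
finger_gap: 0.0856
```

Run:
```python
from h import *
plan(.4475,.338,.25,1.174)
```

```text
t 2.3 pos [ 0.4192 -0.1439  0.3039] psi 1.1752 tilt [ 4.e-04  0.e+00 -1.e+00] F [ 1.28 -1.18  0.  ] gap 0.0856
SHIFT cm [ 45.55 -15.96   5.39] TURN 0.07
```

>>> servo_tool(steps=[[4.6, -1.6, 0], [9.1, -3.2, 0], [13.7, -4.8, 0], [18.2, -6.4, 0], [22.8, -8, 0.5], [27.3, -9.6, 1.5], [31.9, -11.2, 2.5], [36.4, -12.8, 3.5], [41, -14.4, 4.5], [45.55, -16, 5.4]])

```text
$.steps[0]: bad value
```

>>> servo_tool(steps=[[4.6, -1.6, 0, 0], [9.1, -3.2, 0, 0], [13.7, -4.8, 0, 0], [18.2, -6.4, 0, 0], [22.8, -8, 0.5, 0], [27.3, -9.6, 1.5, 0], [31.9, -11.2, 2.5, 0], [36.4, -12.8, 3.5, 0], [41, -14.4, 4.5, 0], [45.5, -16, 5.4, 0]])

```text
time_s: 3.3
eef_pos: [0.4466, 0.3398, 0.2495]
tcp_rot: [0.832, 0.555, 0.0, 0.0]
force: [1.0, -0.8, 0.8]
finger_gap: 0.0858
```

Run:
```python
from h import *
plan(.4474,.338,.096,1.174)
```

```text
t 3.3 pos [0.4466 0.3398 0.2495] psi 1.1756 tilt [ 8.e-04 -0.e+00 -1.e+00] F [ 1.   -0.81  0.82] gap 0.0858
SHIFT cm [-0.14  0.13 15.35] TURN 0.09
```

>>> servo_tool(steps=[[-0.1, 0.1, 4, 0], [-0.1, 0.1, 8, 0], [-0.1, 0.1, 11, 0], [-0.1, 0.1, 13.5, 0], [-0.1, 0.1, 15, 0], [-0.1, 0.1, 15.3, 0], [-0.1, 0.1, 15.3, 0]])

```text
time_s: 4.0
eef_pos: [0.4472, 0.3385, 0.0963]
tcp_rot: [0.832, 0.555, -0.0, 0.0]
force: [-0.5, 0.1, 0.3]
finger_gap: 0.0857
```

>>> servo_tool(steps=[[0, 0, 0, 0], [0, 0, 0, 0], [0, 0, 0, 0], [0, 0, 0, 0], [0, 0, 0, 0], [0, 0, 0, 0], [0, 0, 0, 0], [0, 0, 0, 0], [0, 0, 0, 0], [0, 0, 0, 0]], claw=1, newtons=50)

```text
time_s: 5.0
eef_pos: [0.4476, 0.3386, 0.0968]
tcp_rot: [0.832, 0.554, 0.0, 0.0]
force: [-0.2, -1.0, 5.4]
finger_gap: 0.013
```

Run:
```python
from h import *
plan(.4474,.338,.096,1.174)
p,d=vision.read_camera("side"); crop("side",p,110,200,160,120,5,"pics/g1.png")
```

```text
t 5.0 pos [0.4476 0.3386 0.0968] psi 1.1755 tilt [ 0.001  0.    -1.   ] F [-0.25 -1.01  5.42] gap 0.013
SHIFT cm [-0.06  0.    0.08] TURN 0.09
```

View pics/g1.png

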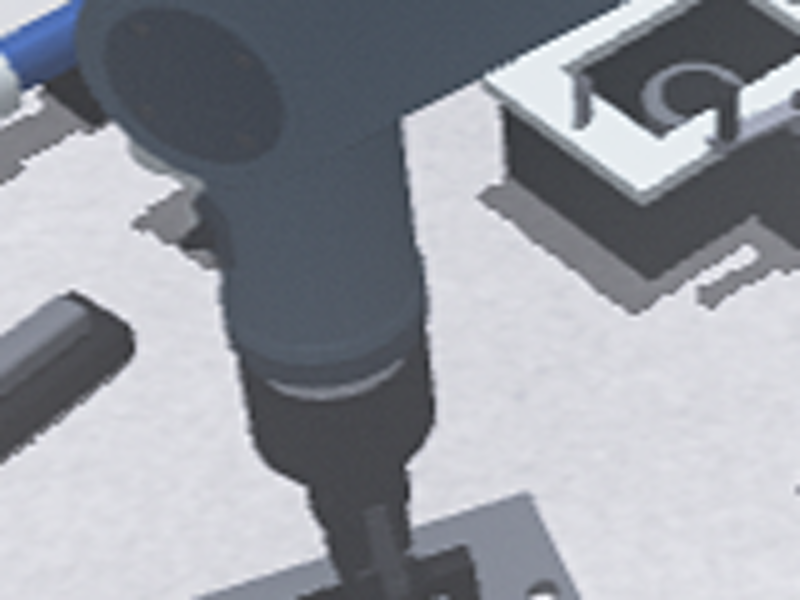

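>>> servo_tool(steps=[[0, 0, -1, 0], [0, 0, -3, 0], [0, 0, -6, 0], [0, 0, -10, 0], [0, 0, -14, 0], [0, 0, -17, 0], [0, 0, -17, 0]])

```text
time_s: 5.75
eef_pos: [0.449, 0.3395, 0.2717]
tcp_rot: [0.832, 0.555, 0.005, 0.001]
force: [0.5, 1.3, -3.3]
finger_gap: 0.0132
```

Run:
```python
from h import *
plan(.590,.001,.27,1.524)
for n in ("top","side"):
    p,d=vision.read_camera(n); cv2.imwrite(f"pics/lift_{n}.png",p)
```

```text
t 5.75 pos [0.449  0.3395 0.2717] psi 1.1758 tilt [ 0.0087  0.0039 -1.    ] F [ 0.5   1.33 -3.25] gap 0.0132
SHIFT cm [-25.82  26.04   0.16] TURN -19.95
```

View pics/lift_side.png

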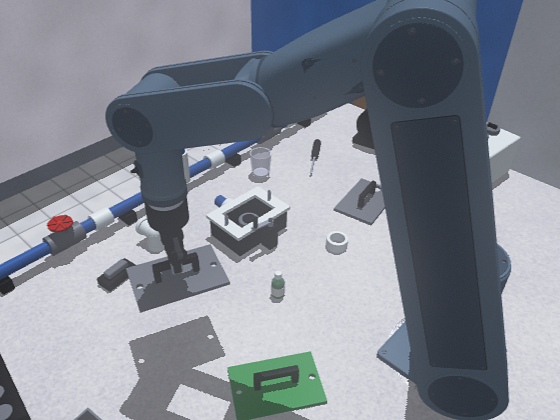

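View pics/lift_top.png

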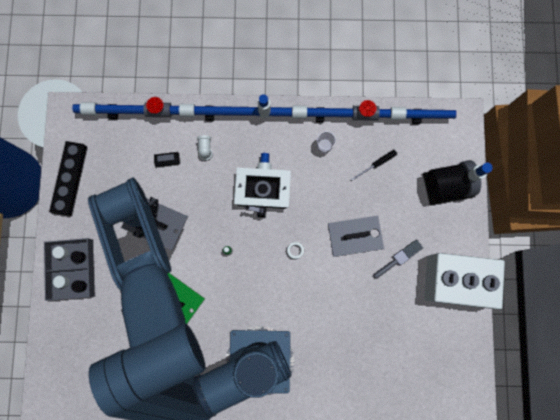

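>>> servo_tool(steps=[[-1.5, 1.5, 0, -2], [-4.5, 4.5, 0, -4], [-8, 8, 0, -7], [-11.5, 11.5, 0, -10], [-15, 15, 0, -13], [-18.5, 18.5, 0, -16], [-22, 22, 0, -18], [-24.5, 24.5, 0.1, -20], [-25.8, 26, 0.2, -20], [-25.8, 26, 0.2, -20]])

```text
time_s: 6.85
eef_pos: [0.5877, -0.0021, 0.262]
tcp_rot: [0.725, 0.689, -0.001, -0.001]
force: [-0.5, 1.0, -3.2]
finger_gap: 0.0134
```

>>> servo_tool(steps=[[0, 0, 2, 0], [0, 0, 4, 0], [0, 0, 4, 0], [0, 0, 4, 0]])

```text
time_s: 7.25
eef_pos: [0.5867, -0.0008, 0.2211]
tcp_rot: [0.724, 0.689, -0.002, -0.003]
force: [0.0, -0.4, -3.7]
finger_gap: 0.0133
```

Run:
```python
from h import *
plan(.590,.001,.23,1.524)
v=[]
for n in ("top","side"):
    p,d=vision.read_camera(n); cv2.imwrite(f"pics/ab_{n}.png",p)
    v.append(p[150:250,190:330])
cv2.imwrite("pics/ab.png",cv2.resize(np.vstack(v),None,fx=3,fy=3,interpolation=cv2.INTER_CUBIC)) if 0 else None
cv2.imwrite("pics/ab1.png",cv2.resize(v[0],(700,500),interpolation=cv2.INTER_CUBIC))
cv2.imwrite("pics/ab2.png",cv2.resize(v[1],(700,500),interpolation=cv2.INTER_CUBIC))
```

```text
t 7.25 pos [ 0.5867 -0.0008  0.2211] psi 1.5216 tilt [-0.0061  0.0013 -1.    ] F [ 0.02 -0.44 -3.7 ] gap 0.0133
SHIFT cm [ 0.2   0.31 -0.89] TURN -0.14
```

View pics/ab1.png

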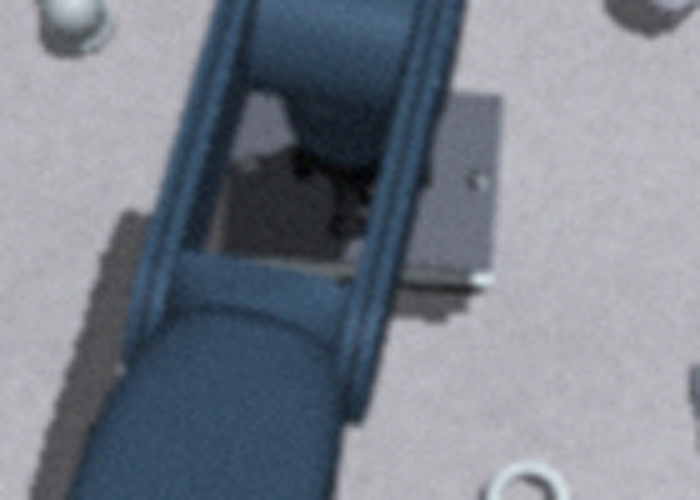

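View pics/ab2.png

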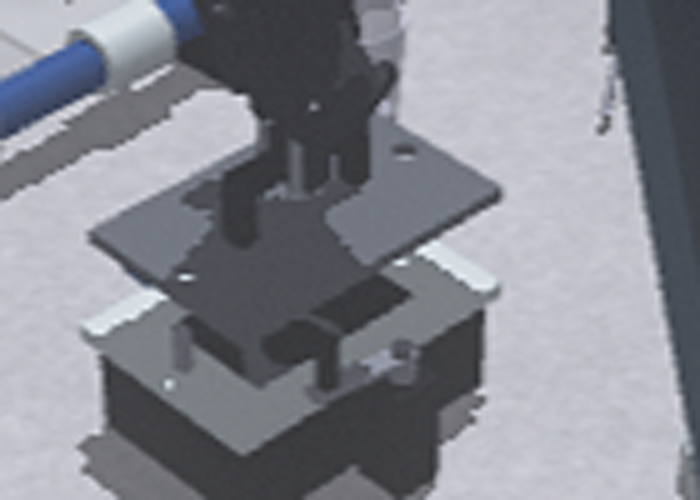

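Run:
```python
from h import *
s=telemetry.state();R=Ro.from_quat(s["tcp_rot"]).as_matrix()
psi=np.arctan2(R[1,0],R[0,0]);a=psi-np.pi/2
R0=np.c_[R[:,1],-R[:,0]*-1,-R[:,2]]
cx,cy,cz=R[:,1],R[:,0],-R[:,2]  # cover x=tool y, y=tool x (up to sign)
c=s["eef_pos"]+R[:,2]*.096
print("cover c",c,a)
ims={n:cv2.imread(f"pics/ab_{n}.png") for n in("top","side")}
for n,im in ims.items():
    o=im.copy(); k=5
    b=cv2.resize(im[150:250,190:330],None,fx=k,fy=k,interpolation=cv2.INTER_CUBIC)
    def P(X): u=proj(n,[X])[0]; return tuple(int(round(v)) for v in ((u-[190,150]+.5)*k))
    C=lambda x,y,z:c+cx*x+cy*y+cz*z
    for i in (-1,1):
        for z in (.008,.0): cv2.circle(b,P(C(0,.076*i,z)),2,(0,0,255) if z else (0,255,255),-1)
    q=[P(C(x,y,.008)) for x,y in((-.06,-.09),(.06,-.09),(.06,.09),(-.06,.09))]
    cv2.polylines(b,[np.array(q)],True,(0,0,255),1)
    B=np.array([.590,.001]);ab=-.047;Rm=np.array([[np.cos(ab),-np.sin(ab)],[np.sin(ab),np.cos(ab)]])
    q=[P(np.r_[B+Rm@np.array(t),.07]) for t in((-.062,-.093),(.062,-.093),(.062,.093),(-.062,.093))]
    cv2.polylines(b,[np.array(q)],True,(0,255,0),1)
    for i in(-1,1):
        cv2.line(b,P(np.r_[B+Rm@np.array([0,.076*i]),.07]),P(np.r_[B+Rm@np.array([0,.076*i]),.10]),(0,255,0),1)
    cv2.imwrite(f"pics/ov_{n}.png",b)
```

```text
cover c [ 0.58760145 -0.0013525   0.1267971 ] -0.049308054666967305
```

View pics/ov_side.png

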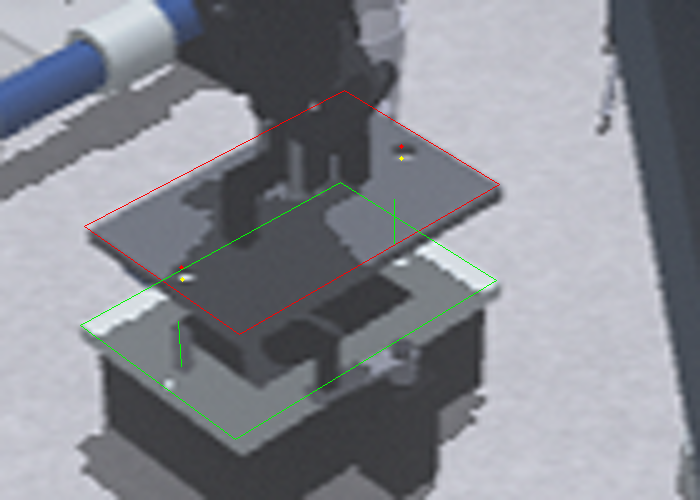

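View pics/ov_top.png

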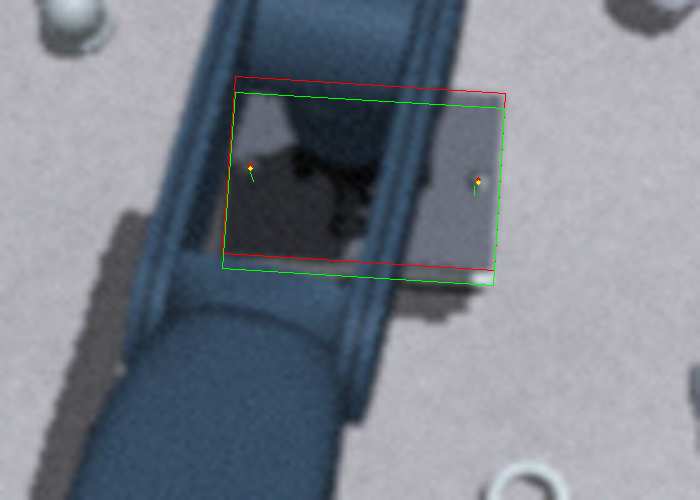

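>>> servo_tool(steps=[[0.1, 0.15, 0, 0], [0.2, 0.25, 0, -0.1], [0.2, 0.25, 0.5, -0.1], [0.2, 0.25, 1, -0.1], [0.2, 0.25, 1.3, -0.1], [0.2, 0.25, 1.3, -0.1]])

```text
time_s: 7.95
eef_pos: [0.5899, 0.0005, 0.2088]
tcp_rot: [0.724, 0.69, -0.001, -0.002]
force: [-0.6, -0.2, -2.8]
finger_gap: 0.0131
```

Run:
```python
from h import *
plan(.590,.001,.191,1.524)
v=[]
for n in ("top","side"):
    p,d=vision.read_camera(n); cv2.imwrite(f"pics/lo_{n}.png",p)
    v.append(p[150:250,190:330])
    cv2.imwrite(f"pics/lo2_{n}.png",cv2.resize(v[-1],(784,560),interpolation=cv2.INTER_CUBIC))
```

```text
t 7.95 pos [5.899e-01 5.000e-04 2.088e-01] psi 1.523 tilt [-4.1e-03  6.0e-04 -1.0e+00] F [-0.61 -0.25 -2.77] gap 0.0131
SHIFT cm [0.05 0.02 1.78] TURN -0.05
```

View pics/lo2_side.png

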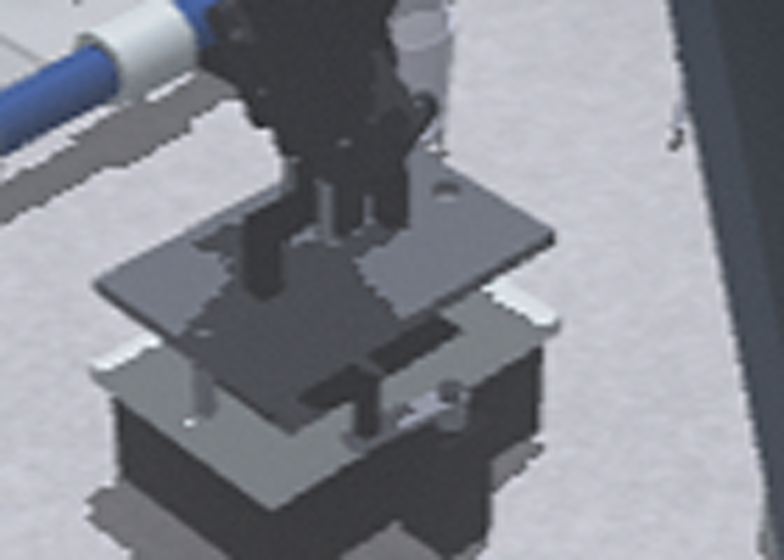

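View pics/lo2_top.png

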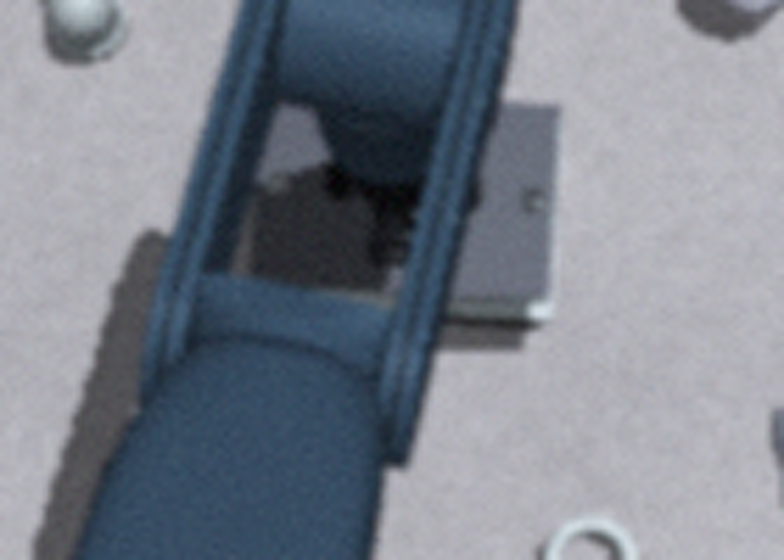

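Run:
```python
from h import *
def P(X,n="side"): return np.round((proj(n,[X])[0]-[190,150]+.5)*5.6)
B=np.array([.590,.001]);a=-.047;Rm=np.array([[np.cos(a),-np.sin(a)],[np.sin(a),np.cos(a)]])
for n in("side","top"):
  for sx,sy in((-1,-1),(1,-1),(1,1),(-1,1)):
    c=P(np.r_[B+Rm@np.array([.06*sx,.09*sy]),.1208],n);b=P(np.r_[B+Rm@np.array([.062*sx,.093*sy]),.07],n)
    print(n,sx,sy,"cover",c,"box",b,"diff",c-b)
```

```text
side -1 -1 cover [551. 230.] box [556. 314.] diff [ -5. -84.]
side 1 -1 cover [378. 124.] box [381. 203.] diff [ -3. -79.]
side 1 1 cover [ 89. 278.] box [ 89. 364.] diff [  0. -86.]
side -1 1 cover [262. 399.] box [264. 492.] diff [ -2. -93.]
top -1 -1 cover [549. 302.] box [552. 319.] diff [ -3. -17.]
top 1 -1 cover [561. 105.] box [564. 121.] diff [ -3. -16.]
top 1 1 cover [261.  87.] box [264. 103.] diff [ -3. -16.]
top -1 1 cover [247. 283.] box [249. 300.] diff [ -2. -17.]
```

Measured against the box corners in both views, the cover is aligned to about 1–2 mm. I'll lower it onto the tapered tips.

>>> servo_tool(steps=[[0.05, 0, 0.4, 0], [0.05, 0, 0.8, 0], [0.05, 0, 1.2, 0], [0.05, 0, 1.6, 0], [0.05, 0, 1.9, 0], [0.05, 0, 1.9, 0], [0.05, 0, 1.9, 0]])

```text
time_s: 8.75
eef_pos: [0.5903, 0.0009, 0.1905]
tcp_rot: [0.724, 0.69, -0.001, -0.001]
force: [0.7, 0.2, -4.1]
finger_gap: 0.0129
```

Run:
```python
from h import *
plan(.590,.001,.166,1.524); print(telemetry.state()["wrist_torque"])
for n in ("top","side"):
    p,d=vision.read_camera(n)
    cv2.imwrite(f"pics/lp_{n}.png",cv2.resize(p[150:250,190:330],(784,560),interpolation=cv2.INTER_CUBIC))
```

```text
t 8.75 pos [0.5903 0.0009 0.1905] psi 1.523 tilt [-2.9e-03  4.0e-04 -1.0e+00] F [ 0.7   0.25 -4.09] gap 0.0129
SHIFT cm [ 0.01 -0.02  2.45] TURN -0.06
[-0.00177526 -0.04326086  0.01934313]
```

View pics/lp_side.png

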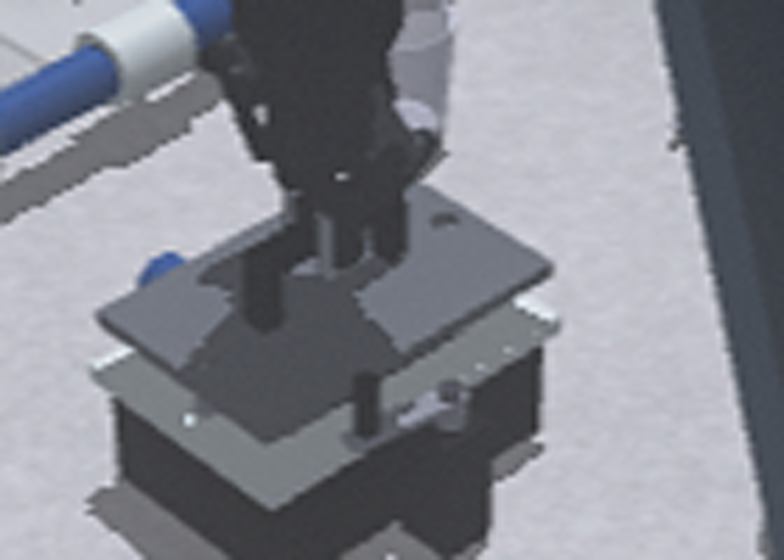

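View pics/lp_top.png

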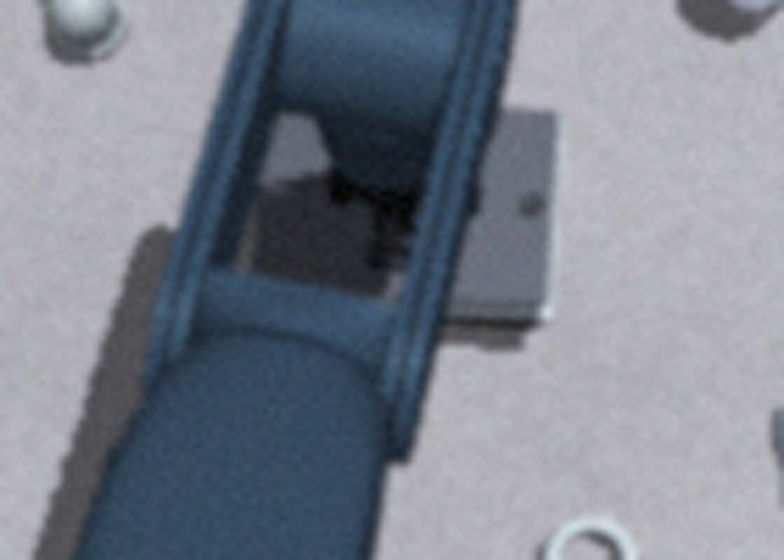

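The tips have entered the holes: the right one now shows dark at (530,204) in the top crop. Force is just the cover's weight. Lowering further.

>>> servo_tool(steps=[[0, 0, 0.3, 0], [0, 0, 0.5, 0], [0, 0, 0.7, 0], [0, 0, 0.8, 0], [0, 0, 0.8, 0]])

```text
time_s: 9.35
eef_pos: [0.5903, 0.0009, 0.1825]
tcp_rot: [0.724, 0.69, -0.001, -0.001]
force: [0.8, 0.1, -3.1]
finger_gap: 0.013
```

>>> servo_tool(steps=[[0, 0, 0.3, 0], [0, 0, 0.6, 0], [0, 0, 0.9, 0], [0, 0, 1.1, 0], [0, 0, 1.1, 0]])

```text
time_s: 9.85
eef_pos: [0.59, 0.001, 0.171]
tcp_rot: [0.724, 0.69, -0.001, -0.001]
force: [0.3, 0.1, -3.5]
finger_gap: 0.0132
```

>>> servo_tool(steps=[[0, 0, 0.15, 0], [0, 0, 0.3, 0], [0, 0, 0.4, 0], [0, 0, 0.4, 0]])

```text
time_s: 10.25
eef_pos: [0.59, 0.001, 0.1671]
tcp_rot: [0.724, 0.69, -0.001, -0.001]
force: [-0.8, 0.7, -2.1]
finger_gap: 0.0128
```

>>> servo_tool(steps=[[0, 0, 0.05, 0], [0, 0, 0.1, 0], [0, 0, 0.12, 0], [0, 0, 0.12, 0]])

```text
time_s: 10.65
eef_pos: [0.5899, 0.001, 0.1669]
tcp_rot: [0.724, 0.69, -0.001, -0.001]
force: [-4.3, 0.2, 5.2]
finger_gap: 0.0132
```

The cover touches down at TCP z 0.1669, against about 0.1668 expected, with a light 8 N of contact. Checking before I release.

Run:
```python
from h import *
plan(.590,.001,.166,1.524)
p,d=vision.read_camera("side")
cv2.imwrite(f"pics/dn_side.png",cv2.resize(p[150:250,190:330],(784,560),interpolation=cv2.INTER_CUBIC))
```

```text
t 10.65 pos [0.5899 0.001  0.1669] psi 1.5232 tilt [-3.2e-03  3.0e-04 -1.0e+00] F [-4.33  0.22  5.23] gap 0.0132
SHIFT cm [0.   0.01 0.09] TURN -0.04
```

View pics/dn_side.png

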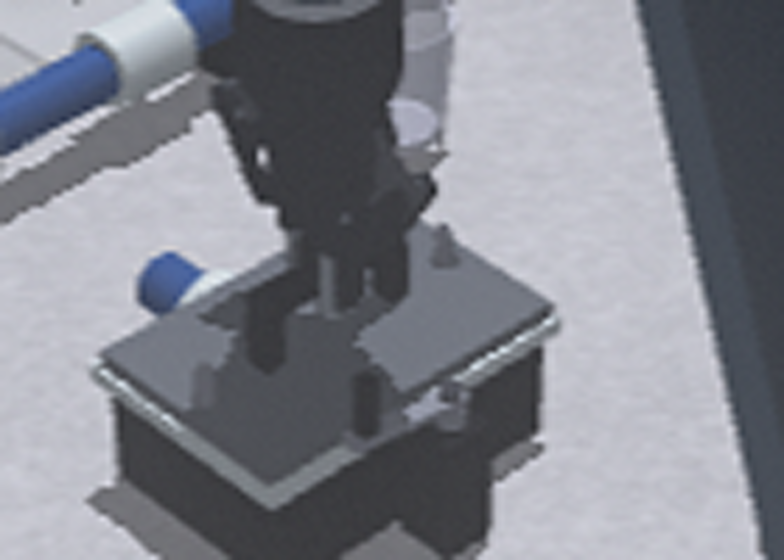

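Both studs stand through the cover, at crop (203,385) and (443,245), and it lies flat on the flange. Releasing.

>>> servo_tool(steps=[[0, 0, 0, 0], [0, 0, 0, 0], [0, 0, 0, 0], [0, 0, 0, 0], [0, 0, 0, 0], [0, 0, 0, 0]], claw=0)

```text
time_s: 11.3
eef_pos: [0.5899, 0.001, 0.1668]
tcp_rot: [0.724, 0.69, -0.001, -0.001]
force: [0.3, 0.7, -0.0]
finger_gap: 0.0425
```

>>> servo_tool(steps=[[0, 0, -1, 0], [0, 0, -3, 0], [0, 0, -6, 0], [0, 0, -10, 0], [0, 0, -14, 0], [0, 0, -15, 0], [0, 0, -15, 0]])

```text
time_s: 12.0
eef_pos: [0.5912, 0.0008, 0.3197]
tcp_rot: [0.724, 0.69, 0.001, 0.001]
force: [1.5, -0.4, -0.3]
finger_gap: 0.0429
```

Run:
```python
from h import *
plan(.4,.001,.3,1.524)
for n in ("top","side"):
    p,d=vision.read_camera(n); cv2.imwrite(f"pics/rl_{n}.png",p)
    for q in ("cleat_peg","cleat_pivot"):print(n,q,[(np.round(r["position"],4).tolist(),round(r["p"],2)) for r in nets.recognise(q,n)])
    u,v=(190,150)
    cv2.imwrite(f"pics/rl2_{n}.png",cv2.resize(p[150:250,190:330],(784,560),interpolation=cv2.INTER_CUBIC))
```

```text
t 12.0 pos [0.5912 0.0008 0.3197] psi 1.5233 tilt [ 2.1e-03 -6.0e-04 -1.0e+00] F [ 1.48 -0.38 -0.29] gap 0.0429
SHIFT cm [ -0.89 -19.1    1.93] TURN -0.04
top cleat_peg []
top cleat_pivot [([0.703, -0.4279, 0.0216], 0.35)]
side cleat_peg [([0.5804, 0.0109, 0.0791], 0.73), ([0.51, 0.0453, 0.084], 0.59)]
side cleat_pivot [([0.5123, 0.0386, 0.0882], 0.65), ([0.7367, -0.2049, 0.0412], 0.6)]
```

View pics/rl2_side.png

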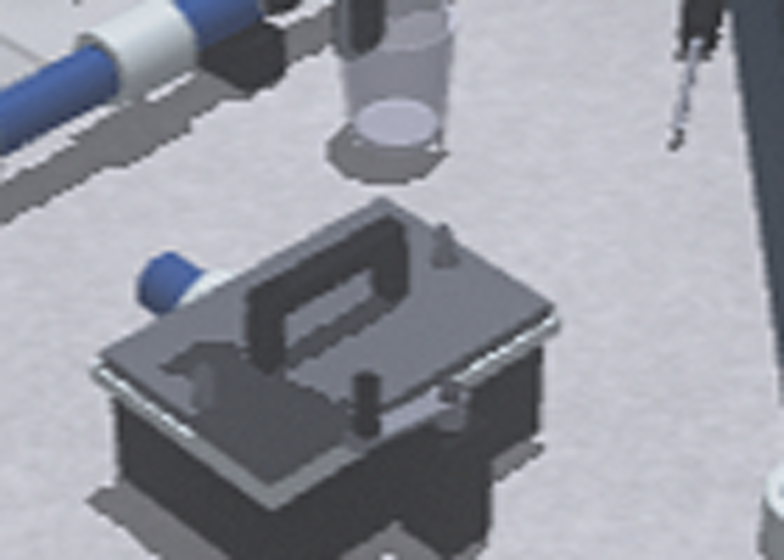

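View pics/rl2_top.png

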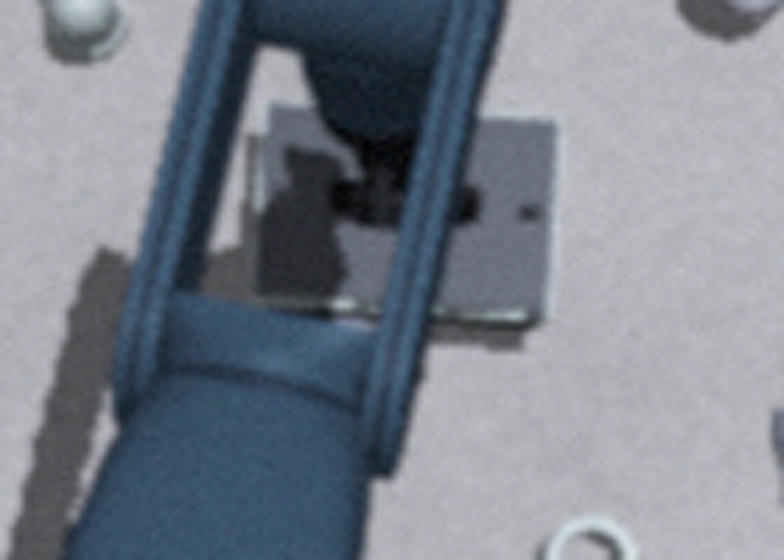

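The cover is released and flat. Next, locate the peg from the initial top and side pictures, using its top at z=0.117.

```bash
python3 - <<'E'
from h import *
s=cv2.imread("pics/rl_side.png")
print("side peg top",px2w("side",((366/5.6)-.5+190,376/5.6-.5+150),z=.117))
B=np.array([.590,.001]);a=-.047;Rm=np.array([[np.cos(a),-np.sin(a)],[np.sin(a),np.cos(a)]])
piv=B+Rm@[-.083,0];print("pivot",piv)
k=7
for n in("side","top"):
  im=s if n=="side" else cv2.imread("pics/top0.png")
  u0,v0=(235,195) if n=="side" else (235,185)
  b=cv2.resize(im[v0:v0+50,u0:u0+60],None,fx=10,fy=10,interpolation=cv2.INTER_CUBIC)
  P=lambda X:tuple(int(round(v)) for v in ((proj(n,[X])[0]-[u0,v0]+.5)*10))
  for th,c in((1.4,(0,0,255)),(1.55,(0,255,0)),(1.7,(255,0,0))):
    q=piv+.046*np.array([np.cos(th+a),np.sin(th+a)])
    cv2.line(b,P(np.r_[q,.087]),P(np.r_[q,.117]),c,1)
    print(n,th,q,P(np.r_[q,.117]))
  cv2.circle(b,P(np.r_[piv,.087]),4,(0,255,255),1)
  cv2.imwrite(f"pics/peg_{n}.png",b)
E
python3 -c "
import cv2,numpy as np
cv2.imwrite('pics/peg.png',cv2.resize(np.hstack([cv2.imread('pics/peg_side.png'),cv2.imread('pics/peg_top.png')]),(800,333)))"
```

```text
side peg top [0.51591729 0.04770875 0.117     ]
pivot [0.50709166 0.00489956]
side 1.4 [0.51703127 0.04981286] (194, 223)
side 1.55 [0.5102079  0.05079389] (211, 237)
side 1.7 [0.50331454 0.05074423] (231, 250)
top 1.4 [0.51703127 0.04981286] (122, 211)
top 1.55 [0.5102079  0.05079389] (118, 231)
top 1.7 [0.50331454 0.05074423] (118, 252)
```

View pics/peg.png

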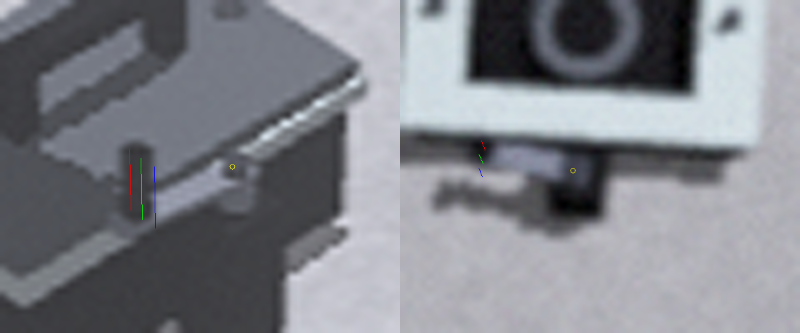

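Run:
```python
from h import *
plan(.514,.050,.21,1.40)
```

```text
t 12.3 pos [0.5898 0.001  0.3149] psi 1.5231 tilt [-0.0067  0.001  -1.    ] F [ 0.05 -0.28 -0.56] gap 0.0426
SHIFT cm [ 4.52 -7.74 10.55] TURN 7.06
```

>>> servo_tool(steps=[[1.5, -2.5, 1, 2], [3, -5, 3, 5], [4.5, -7.7, 6, 7], [4.5, -7.7, 9, 7], [4.5, -7.7, 10.5, 7], [4.5, -7.7, 10.5, 7]])

```text
time_s: 12.9
eef_pos: [0.5123, 0.0501, 0.2074]
tcp_rot: [0.764, 0.645, -0.005, -0.005]
force: [0.1, 0.3, 0.4]
finger_gap: 0.0429
```

Run:
```python
from h import *
plan(.514,.050,.168,1.40)
for n in ("top","side"):
    p,d=vision.read_camera(n)
    cv2.imwrite(f"pics/pg_{n}.png",cv2.resize(p[150:250,190:330],(784,560),interpolation=cv2.INTER_CUBIC))
```

```text
t 12.9 pos [0.5123 0.0501 0.2074] psi 1.4012 tilt [-0.0133  0.0018 -0.9999] F [0.07 0.34 0.44] gap 0.0429
SHIFT cm [0.02 0.23 3.94] TURN 0.07
```

View pics/pg_side.png

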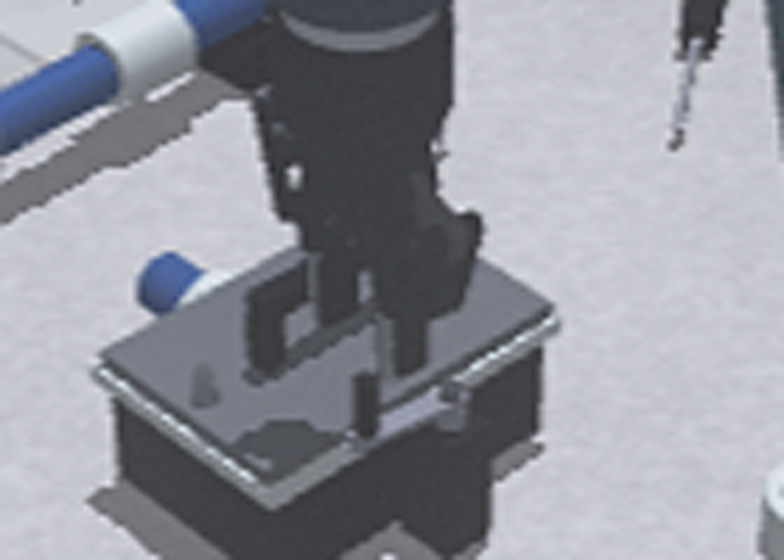

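>>> servo_tool(steps=[[0, 0.2, 1, 0], [0, 0.2, 2, 0], [0, 0.2, 3, 0], [0, 0.2, 3.9, 0], [0, 0.2, 3.9, 0]])

```text
time_s: 13.5
eef_pos: [0.515, 0.0495, 0.1695]
tcp_rot: [0.765, 0.644, -0.004, -0.004]
force: [-1.2, 0.2, -0.3]
finger_gap: 0.0424
```

>>> servo_tool(steps=[[0, 0, 0, 0], [0, 0, 0, 0], [0, 0, 0, 0], [0, 0, 0, 0]], claw=0.55, newtons=20)

```text
time_s: 13.9
eef_pos: [0.5152, 0.0495, 0.1698]
tcp_rot: [0.765, 0.645, -0.003, -0.004]
force: [0.7, -0.1, 0.1]
finger_gap: 0.0192
```

Run:
```python
from h import *
plan(.514,.050,.168,1.40)
for n in ("top","side"):
    p,d=vision.read_camera(n)
    cv2.imwrite(f"pics/ph_{n}.png",cv2.resize(p[150:250,190:330],(784,560),interpolation=cv2.INTER_CUBIC))
```

```text
t 13.9 pos [0.5152 0.0495 0.1698] psi 1.4008 tilt [-0.0103  0.0014 -0.9999] F [ 0.7  -0.12  0.11] gap 0.0192
SHIFT cm [ 0.03 -0.13  0.19] TURN 0.04
```

View pics/ph_side.png

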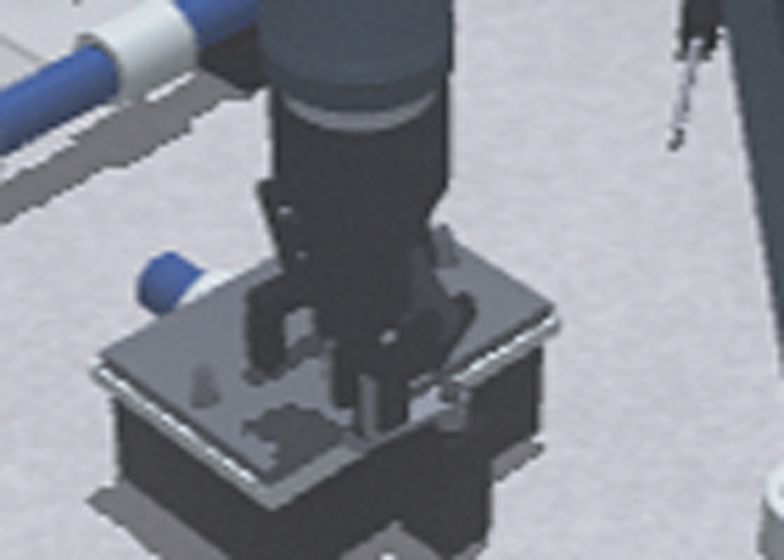

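```bash
cat > arc.py <<'E'
from h import *
import sys
def arc(p1,N,z=.170):
    s=telemetry.state();R=Ro.from_quat(s["tcp_rot"]).as_matrix();p0=np.arctan2(R[1,0],R[0,0])
    piv=np.array([.5071,.0049]);print("p0",p0,s["eef_pos"],"F",s["force"])
    for f in np.linspace(0,1,N+1)[1:]:
        p=p0+f*(p1-p0);X=np.r_[piv+.046*np.array([np.cos(p),np.sin(p)]),z]
        print([*np.round(R.T@(X-s["eef_pos"])*100,2).tolist(),round(-np.degrees(p-p0),1)])
arc(float(sys.argv[1]),int(sys.argv[2]))
E
python3 arc.py 0.65 9
```

```text
p0 1.4008122838487194 [0.51518597 0.04948697 0.1697923 ] F [ 0.92764219 -0.63253408 -0.17810981]
[0.05, 0.34, -0.02, np.float64(4.8)]
[0.0, 0.72, -0.03, np.float64(9.6)]
[-0.07, 1.1, -0.03, np.float64(14.3)]
[-0.18, 1.46, -0.04, np.float64(19.1)]
[-0.33, 1.82, -0.04, np.float64(23.9)]
[-0.5, 2.16, -0.04, np.float64(28.7)]
[-0.69, 2.49, -0.05, np.float64(33.5)]
[-0.92, 2.8, -0.05, np.float64(38.2)]
[-1.17, 3.1, -0.05, np.float64(43.0)]
```

>>> servo_tool(steps=[[0.05, 0.34, 0, 4.8], [0, 0.72, 0, 9.6], [-0.07, 1.1, 0, 14.3], [-0.18, 1.46, 0, 19.1], [-0.33, 1.82, 0, 23.9], [-0.5, 2.16, 0, 28.7], [-0.7, 2.5, 0, 33.5], [-0.9, 2.8, 0, 38.2], [-1.17, 3.1, 0, 43], [-1.17, 3.1, 0, 43]])

```text
time_s: 15.0
eef_pos: [0.5441, 0.0325, 0.1696]
tcp_rot: [0.948, 0.319, -0.004, -0.002]
force: [-0.2, -0.2, -0.1]
finger_gap: 0.0192
```

```bash
python3 arc.py -0.14 9
python3 - <<'E'
from h import *
for n in ("side",):
    p,d=vision.read_camera(n)
    cv2.imwrite(f"pics/sw_{n}.png",cv2.resize(p[150:250,190:330],(784,560),interpolation=cv2.INTER_CUBIC))
E
```

```text
p0 0.6493901376573067 [0.54407956 0.03250202 0.16961528] F [-0.24820938 -0.17474489 -0.13719117]
[-0.03, 0.36, -0.04, np.float64(5.0)]
[-0.09, 0.76, -0.04, np.float64(10.1)]
[-0.17, 1.16, -0.05, np.float64(15.1)]
[-0.29, 1.54, -0.05, np.float64(20.1)]
[-0.45, 1.92, -0.05, np.float64(25.1)]
[-0.64, 2.27, -0.05, np.float64(30.2)]
[-0.85, 2.61, -0.05, np.float64(35.2)]
[-1.1, 2.93, -0.05, np.float64(40.2)]
[-1.37, 3.23, -0.05, np.float64(45.2)]
```

View pics/sw_side.png

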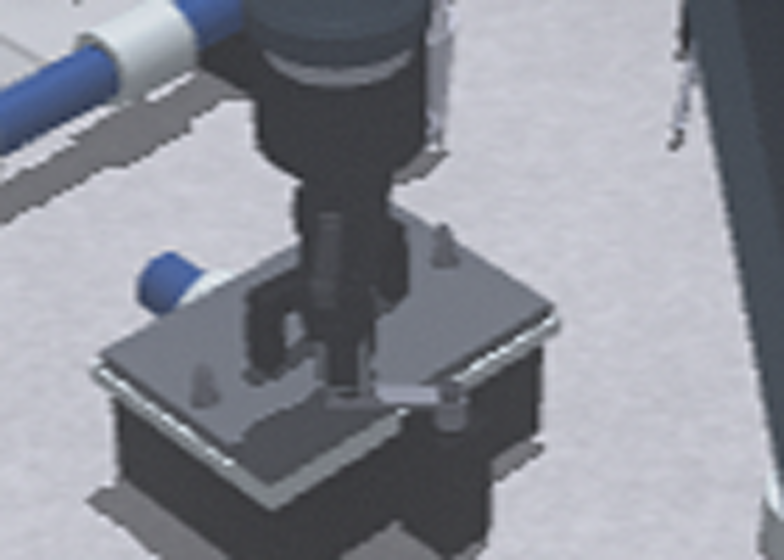

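The cleat is swinging with the fingers: its bar now runs from (450,395) to (330,400), over the cover. Continuing to the stop.

>>> servo_tool(steps=[[-0.03, 0.36, 0, 5], [-0.09, 0.76, 0, 10], [-0.17, 1.16, 0, 15], [-0.29, 1.54, 0, 20], [-0.45, 1.92, 0, 25], [-0.64, 2.27, 0, 30], [-0.85, 2.6, 0, 35], [-1.1, 2.9, 0, 40], [-1.3, 3.15, 0, 43], [-1.3, 3.15, 0, 43]])

```text
time_s: 16.05
eef_pos: [0.5527, -0.0005, 0.1696]
tcp_rot: [0.999, -0.049, -0.005, -0.0]
force: [-0.2, -0.0, -0.5]
finger_gap: 0.0193
```

```bash
python3 arc.py -0.2 2
python3 - <<'E'
from h import *
for n in ("side","top"):
    p,d=vision.read_camera(n)
    cv2.imwrite(f"pics/sx_{n}.png",cv2.resize(p[150:250,190:330],(784,560),interpolation=cv2.INTER_CUBIC))
E
```

```text
p0 -0.09734850246663924 [ 5.52671063e-01 -4.78373214e-04  1.69552815e-01] F [-0.21547931 -0.02024258 -0.51372004]
[0.01, 0.14, -0.04, np.float64(2.9)]
[-0.01, 0.38, -0.04, np.float64(5.9)]
```

View pics/sx_side.png

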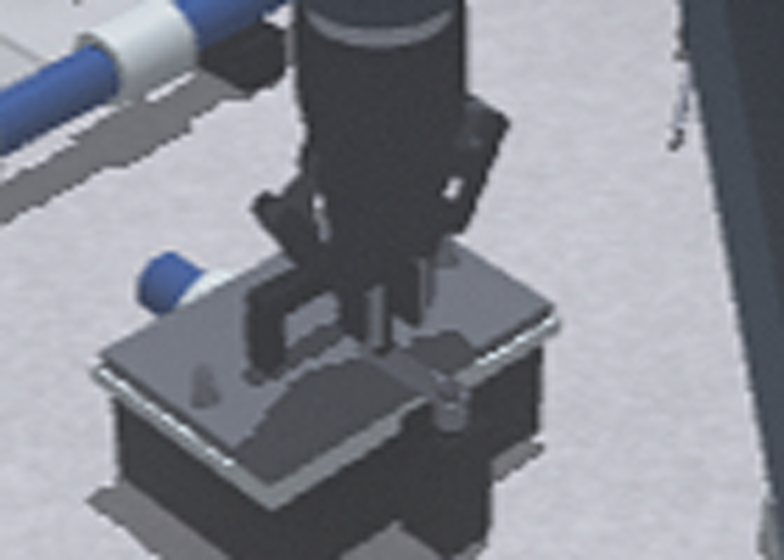

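Nearly square across. I'll nudge a little further in small steps until the stop is felt.

>>> servo_tool(steps=[[0, 0.08, 0, 0], [0, 0.16, 0, 0], [0, 0.24, 0, 0], [0, 0.24, 0, 0]])

```text
time_s: 16.55
eef_pos: [0.5523, -0.002, 0.1694]
tcp_rot: [0.999, -0.048, -0.005, -0.001]
force: [1.1, 5.6, 0.2]
finger_gap: 0.0193
```

The stop is felt: 5.6 N, with TCP y short of its command. Releasing and going up.

>>> servo_tool(steps=[[0, 0, 0, 0], [0, 0, 0, 0], [0, 0, 0, 0], [0, 0, 0, 0]], claw=0)

```text
time_s: 16.95
eef_pos: [0.5523, -0.0022, 0.1694]
tcp_rot: [0.999, -0.048, -0.005, -0.001]
force: [0.3, 0.1, -0.4]
finger_gap: 0.0426
```

>>> servo_tool(steps=[[0, 0, -1, 0], [0, 0, -3, 0], [0, 0, -6, 0], [0, 0, -10, 0], [0, 3, -14, 0], [0, 8, -17, 0], [0, 13, -17, 0], [0, 18, -17, 0], [0, 22, -17, 0], [0, 22, -17, 0]])

```text
time_s: 17.95
eef_pos: [0.532, -0.2275, 0.3396]
tcp_rot: [0.999, -0.051, -0.005, 0.001]
force: [-0.3, -0.3, -0.7]
finger_gap: 0.0427
```

Run:
```python
from h import *
plan(.55,-.2,.34)
v={}
for n in ("side","top"):
    p,d=vision.read_camera(n); cv2.imwrite(f"pics/fin0_{n}.png",p); v[n]=p.min(axis=2)
    cv2.imwrite(f"pics/fin_{n}.png",cv2.resize(p[150:250,190:330],(784,560),interpolation=cv2.INTER_CUBIC))
print(np.round(edgefit({"top":v["top"]},box4(.12,.18,1),[.59,.001,-.047,.078]),4))
```

```text
t 17.95 pos [ 0.532  -0.2275  0.3396] psi -0.102 tilt [-1.010e-02 -8.000e-04 -9.999e-01] F [-0.29 -0.33 -0.75] gap 0.0427
SHIFT cm [ 1.51 -2.92 -0.06] TURN 0
edges [('top', 0, np.int64(19), 0.15), ('top', 1, np.int64(30), 0.02), ('top', 2, np.int64(30), 0.62), ('top', 3, np.int64(30), -1.89)]
[ 0.5899  0.0047 -0.0733]
```

View pics/fin_side.png

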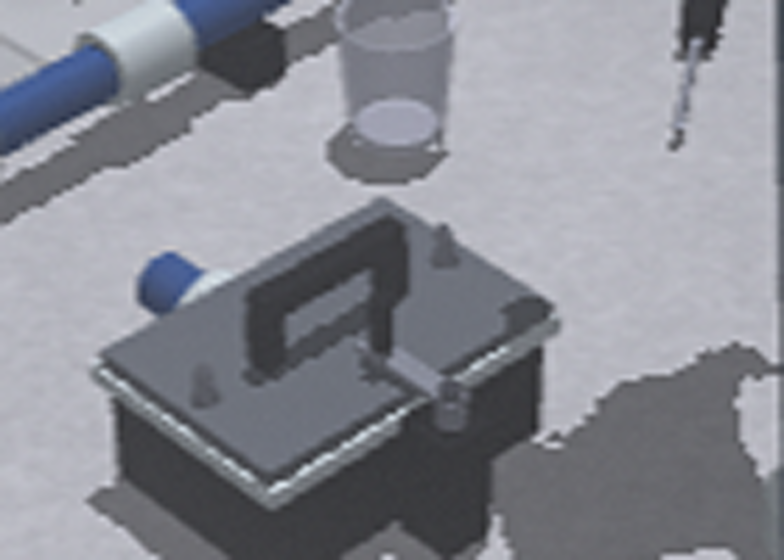

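View pics/fin0_top.png

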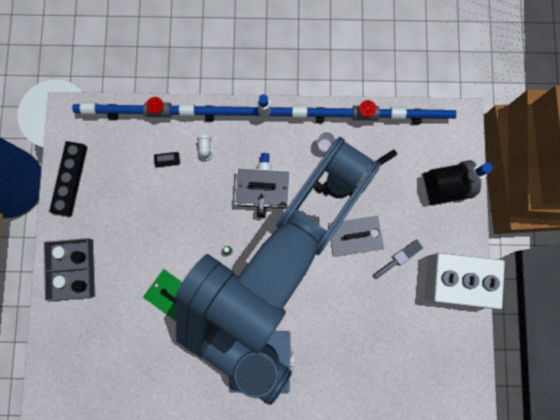

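Run:
```python
import cv2
p=cv2.imread("pics/fin0_top.png"); cv2.imwrite("pics/fc.png",cv2.resize(p[145:225,225:305],(560,560),interpolation=cv2.INTER_CUBIC))
```

```text
(no output)
```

View pics/fc.png

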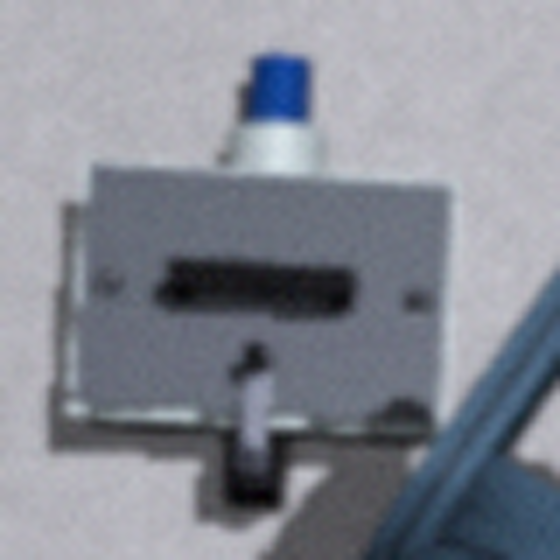

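The cleat lies square across the cover, with its bar at crop (255,410) and peg at (253,360). Both studs show at (110,283) and (415,298). The arm is clear, so I'm handing in.

```bash
python3 -c "
from workcell import ticket; print(ticket.close_job())"
```

```text
the job is handed in; nothing more can be done
None
```

The box is closed and locked, and the job is handed in at about 18 s on the robot's clock. No verdict was reported.

I gripped the grey two-hole cover by its handle and lowered it level over both studs. It touched down with about 8 N, at the expected height, while still held. I then let go and swung the cleat round by its peg until the stop pushed back with about 5.6 N, and drew the arm clear.

**Last checks:**
- **Cover and cleat:** the final pictures show the cover flat on the flange with both studs through it. The cleat lies square across it.
- **Everything else:** the other lid, the green look-alike and every bystander I could see look unmoved. In the last top picture the arm hid the ring nut and partly covered the green cover and the screwdriver. I saw nothing touch them.

**One disagreement:** a last automatic edge fit of the cover in the top view gave about 4 mm in y and 0.026 rad off the expected pose. One edge had locked on 1.9 px off, probably on the white flange rim or a shadow. I discounted it, because the studs through the holes and the arm position at touchdown agree with a seated cover.

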